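# Turn a junction box in a slide-jaw fixture so its orange side faces up

## Robot

A 6-joint arm with a two-finger parallel gripper is mounted at the origin on the work surface. World frame = base frame: x ahead of the robot, y to its left, z up, the work surface at z = 0. Lengths are in m, angles in rad, forces in N, time in s.
With the tool pointing down it reaches from about 0.375 to 0.9 m from the base axis. Payload 3.1 kg.
Tool frame: the origin (TCP) lies at the very end of the fingers, on their centre line; the grasp point (between the pads) lies 19 mm behind it (manip.grasp_offset is the distance from the TCP to the grasp point, in m); y points along the fingers, z is the direction in which the jaws open and shut, and the axes are right-handed (so a half turn about y gives the same grasp; the last joint's range is limited). The gripper opens to 85 mm and grips with 20 to 120 N. Pads are 22 mm wide; open, the fingers measure 114 mm over their backs; the gripper's body (76 mm by 85 mm) begins 54 mm behind the grasp point. The pads swing forward as they close: fully open they stand 13 mm farther back than shut.
Start: joints at [-1.494, 0.527, 1.433, -0, 1.181, -0.178], TCP at [0.158, -0.605, 0.231] pointing down, gripper open.
Joint ranges: [-3.08, 3.08], [-0.75, 2.2], [0.22, 2.44], [-1.43, 4.57], [0, 2.65], [-2.85, 2.85]. Speed limits (rad/s): [2.79, 2.79, 3.14, 3.14, 3.14, 3.14].

## Interface

Orientations are given as a unit quaternion [x, y, z, w].
In Python, from station import manip gives the robot as it stands.
- The arm moves only by the tool apply_moves, never from a script. Its argument "motion" is a list of rows, each a list of 5 numbers: the finger opening in mm, from 0 to 85.4, then the shift along the tool's x, y, z in units of 30 mm (1.0 is 30 mm), then the turn about the tool's y in units of 10 degrees (1.0 is 10 degrees). In form: [[fingers, x, y, z, twist], ...]. A call has 1 to 12 rows; each row is the pose to reach, as a shift and turn from the pose commanded when the call began, along the tool's axes at that moment; what a row does not reach only later rows make up. A row lasts 1/8 s, in which the tool goes at most 62.5 mm and 10.7 degrees, less where a joint would pass 70% of its speed; a pose out of reach is approached as far as the arm can. A call with a gripper value outside its range is refused whole. The fingers move at their own pace and stop on an object; "squeeze" is the grip in N (left out, the last holds). Time passes only in rows, so rows that repeat a pose let the fingers close. It gives the time, the measured TCP pose, the force and the opening at its end, in the units of the state.
- manip.sense(): the state, without advancing time (a new reading comes with each control period).
- manip.snapshot(name): name is "scene" or "side" or "wrist"; returns the picture (384x512x3 uint8, red, green, blue); there is no depth.
- manip.get_calibration(name): a dict with "intrinsics" (3x3 intrinsics, pixels), "extrinsics" (4x4, takes a point from camera to world coordinates). Camera axes: x right, y up, looking along -z (the intrinsics and any distortion apply to the point x, -y, -z); pixel columns grow to the right and rows downward; lengths in m; the calibration is good to about 2 mm. The wrist camera is an equidistant fisheye: a pixel r from the principal point sees the ray r / f radians off the axis. A picture is of the moment at which its call begins: read the wrist's pose just before it. get_calibration takes no time and is no camera call; for the wrist camera it gives the pose at the moment of the call.
- manip.sign_off(): hands the job in, once; it reports no verdict.
The state is a dict: "t": time; "q": joint angles; "qd": joint speeds; "tau": joint torques, N m; "tcp_pos": TCP position; "tool_rot": TCP orientation; "force": force on the tool from outside, world axes, zero at the start; "ft_torque": the same for the moment, N m; "finger_gap": opening from 0.0 (shut) to 1.0 (fully open).
Only numpy, scipy, OpenCV 4.12 (cv2) and the standard library are available. Lean on these libraries where they do the work, as an engineer would, in place of code of your own. Each camera call takes 0.05 s, during which the arm holds its last target.

## Task

The black high-voltage junction box stands in the blue slide-jaw fixture with its orange cover side against the fixed jaw, so nobody can get at the cover's screws. Back the sliding jaw well off by its red handle, tip the box over on its side so that it lies flat on the fixture bed with the orange side facing straight up, then slide the jaw in again until the box is held squarely and snugly between both jaws, roughly centred along them, and let go. Do not shift the tools and parts lying around.

Things in the scene. Friction and masses are not known exactly. Their poses are not given: they have to be found in the camera images.
- fixture: Slide-jaw fixture fixed to the bench, pose varies. Steel bed: x +-75 mm, y -170 to +130 mm, top 15 mm above the bench. Origin on the bench surface, z up. The jaws close along its y. Blue fixed jaw at the +y end: 110 mm wide along x, clamping face at y = +90 mm (looks to -y), back at y = +116 mm, top 45 mm above the bench. The other blue jaw slides along y.
- jaw (a joint): Sliding blue jaw, m: its clamping face is at fixture y = +45 mm minus this value; the space between the jaws is 45 mm plus it. Grows as the jaw opens (to the fixture's -y), range -0.010 to 0.110. About 3 N of friction plus damping of 8 N per m/s; stays where left (no spring, no lock). Jaw plate 110 mm wide, 18 mm thick, top 45 mm above the bench.
- jaw_handle (a point): On the centre line of the sliding jaw's red upright handle, 103 mm above the bench, at fixture x = 0, 55 mm to -y of the jaw's clamping face. The handle is 22 mm wide along fixture x, 18 mm along y; top 103 mm, foot 37 mm above the bench, standing on a 37 mm high block.
- hv_box: Loose black box, 120 (own x) x 45 (y) x 90 mm (z), about 0.6 kg. Origin: centre of its underside at the start, when it stands on the bed, its x along the fixture's, its orange side (own +y) 1 to 2 mm from the fixed jaw, its top 105 mm above the bench. Pushed high up from the fixed jaw's side it tips about its lower -y edge without sliding; past about 27 degrees it falls over by itself.
- box_center (a point): Centre of the junction box, 45 mm above its origin along its own z. When the box lies on its side on the bed it is 37.5 mm above the bench, the box then takes 90 mm between the jaws and its top is 60 mm above the bench.
- plug: Bystander: orange service plug, 70 x 40 x 40 mm, lying beyond the fixture; origin under its centre. Leave alone.
- wrench: Bystander: steel wrench, 160 mm, lying beyond the fixture; origin under its middle. Leave alone.
- screwdriver: Bystander: screwdriver, 200 mm long, lying on the bench to the left; origin under its middle. Leave alone.
- mallet: Bystander: hammer, 260 mm long, lying on the bench to the right; origin under its middle. Leave alone.
- can: Bystander: grey jar with a yellow lid, 66 mm diameter, 100 mm high, on the left; origin under its centre. Leave alone.
- bracket: Bystander: dark steel angle bracket, 140 x 50 x 56 mm, on the right; origin under its long leg's centre. Leave alone.
Not all that is in view belongs to the job. Leave any brown look-alike of the hv_box alone.

How it is judged:
On the way, in this order (a step that is already met when the one before it is completed fails the run):
1. the sliding jaw is backed off until the space between the jaws is over 105 mm (value of joint jaw above 0.06 m), for 0.1 s.
2. the box lies on its side on the fixture bed, orange side up (angle between hv_box's own y axis and vertical below 0.12 rad and z of box_center in the frame of fixture between 0.0325 and 0.0425 m and x of box_center in the frame of fixture between -0.035 and 0.035 m), for 0.2 s.
At the end, for the whole second after the job is handed in: Box flat on the bed, orange side up (7 degrees, height 5 mm), square to the jaws (4.5 degrees), its centre within 35 mm of the jaws' middle along them, within 4 mm of the fixed jaw; sliding jaw closed on it (joint below 0.049, opening under 94 mm); all at rest (all of step 2 and y of box_center in the frame of fixture above 0.041 m and value of joint jaw below 0.049 m and angle between the x axis of hv_box and the x axis of fixture, either way round below 0.08 rad and linear speed of hv_box below 0.01 m/s and velocity of joint jaw between -0.01 and 0.01 m/s); the robot touches nothing.
It fails at once if one of the tools or parts lying around is moved more than 30 mm (distance of any of plug, wrench, screwdriver, mallet, can, bracket from where it was at the start of the episode above 0.03 m).
It fails at once if the box falls off the fixture bed (height (world z) of box_center below 0.03 m).
It also fails if it takes over 64 s, if anything falls off the work surface, if the arm or the gripper's body presses on something with over 40 N, if the wrist force passes 120 N, or if a joint passes its speed limit or range.

## Working session

There is one attempt and no reset: what is moved stays moved. The work goes in short steps, Python scripts to look and compute and a tool call to move; the robot and the scene stay as the last step left them, time stands still between calls to the robot, and variables do not carry over. Pictures are saved under pics/ and viewed, and the job is handed in when it is done.

Besides the shell and the picture viewer there is one more tool, called after ">>>" by a JSON object that holds its "fn" and its "kwargs". apply_moves: Moves the arm, as the interface text tells. Its arguments: {"type":"object","properties":{"motion":{"type":"array"},"squeeze":{"type":"number"}},"required":["motion"]}

```bash
mkdir -p pics; ls
python3 - <<'E'
from station import manip
import cv2
s=manip.sense();print({k:s[k] for k in s})
for n in("scene","side","wrist"):
    c=manip.get_calibration(n);print(n,c)
    im=manip.snapshot(n);cv2.imwrite(f"pics/{n}0.png",im[:,:,::-1])
E
```

```text
pics
{'t': 0.0, 'q': array([-1.49451964e+00,  5.28444343e-01,  1.43389690e+00,  1.29830981e-05,
        1.18140031e+00, -1.78512715e-01]), 'qd': array([ 1.54448441e-03, -1.93018348e-05, -5.38748841e-04,  5.98432108e-04,
       -7.43319775e-04, -1.91079905e-04]), 'tau': array([ 7.45431475e-05, -4.42349374e+01, -1.78026474e+01, -3.99126420e-04,
        8.42410431e-03, -1.76119147e-05]), 'tcp_pos': array([ 0.15749522, -0.60409526,  0.23034875]), 'tool_rot': array([-0.08979335,  0.70213493, -0.70061785,  0.08987947]), 'force': array([0.50394265, 0.18609047, 0.03861131]), 'ft_torque': array([-0.03438057,  0.05706084,  0.00079382]), 'finger_gap': 0.9971602356808342}
scene {'intrinsics': array([[374.12750752,   0.        , 251.17740759],
       [  0.        , 374.12750752, 191.77174347],
       [  0.        ,   0.        ,   1.        ]]), 'extrinsics': array([[-0.40200249, -0.73543407,  0.54546378,  1.13609446],
       [ 0.91555864, -0.33072847,  0.22884722,  0.26538036],
       [ 0.01209836,  0.59140123,  0.80628668,  0.95318508],
       [ 0.        ,  0.        ,  0.        ,  1.        
[... 175 characters left out ...]
]]), 'extrinsics': array([[-0.85244772,  0.26293929, -0.4518803 , -0.06521784],
       [-0.52280967, -0.43155084,  0.73514211,  0.97588768],
       [-0.00171158,  0.86291761,  0.50534174,  0.75443277],
       [ 0.        ,  0.        ,  0.        ,  1.        ]])}
wrist {'intrinsics': array([[297.31863964,   0.        , 252.85498926],
       [  0.        , 297.31863964, 189.76067603],
       [  0.        ,   0.        ,   1.        ]]), 'extrinsics': array([[ 0.25173696,  0.921664  ,  0.29523545,  0.23059413],
       [-0.96778974,  0.24080617,  0.07345346, -0.5859517 ],
       [-0.00339511, -0.30421679,  0.95259678,  0.3740521 ],
       [ 0.        ,  0.        ,  0.        ,  1.        ]])}
```

View pics/scene0.png

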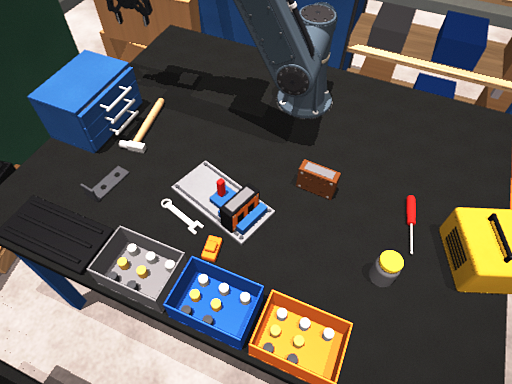

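View pics/side0.png

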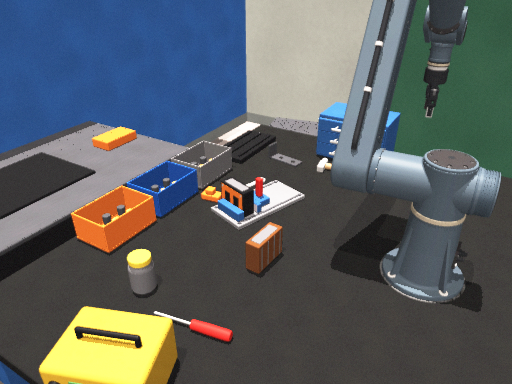

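View pics/wrist0.png

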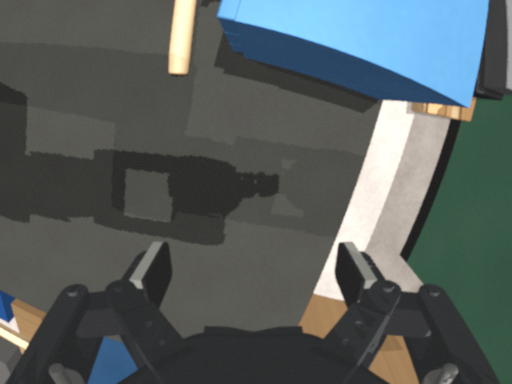

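The scene view shows two box candidates: a black box with an orange side in the blue-jaw fixture at (238,208), and a free-standing brown box at (318,178). The black one fits the description. I'll confirm it in an enlarged crop and use the same crop to pick out the bed corners.

Run:
```python
import cv2
a=cv2.imread("pics/scene0.png")[150:250,160:285]
cv2.imwrite("pics/c1.png",cv2.resize(a,None,fx=6,fy=6,interpolation=cv2.INTER_CUBIC))
a=cv2.imread("pics/side0.png")[165:235,200:310]
cv2.imwrite("pics/c2.png",cv2.resize(a,None,fx=7,fy=7,interpolation=cv2.INTER_CUBIC))
```

```text
(no output)
```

View pics/c1.png

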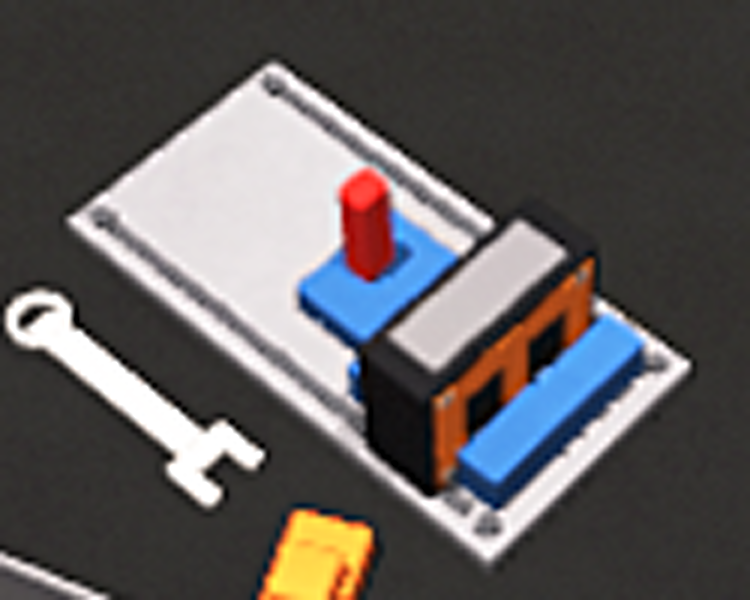

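View pics/c2.png

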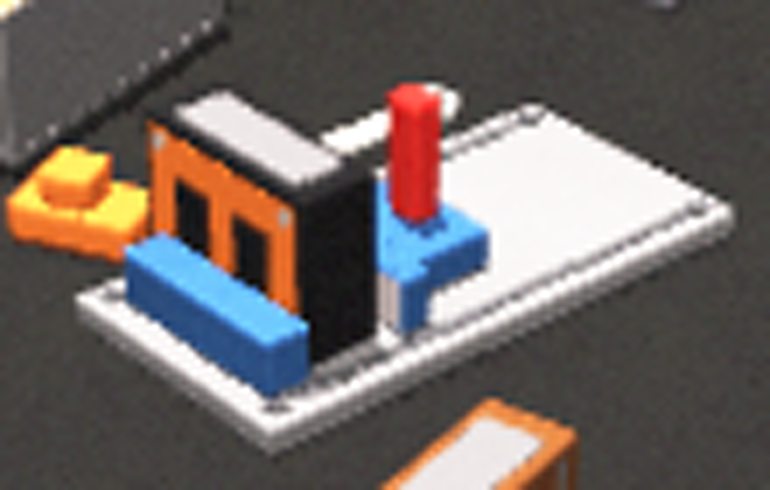

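The crops confirm it: the black box in the fixture at (238,208) has its orange side towards the fixed jaw, and the other box is brown and free-standing. Next I fit the fixture pose to the bed corners in both views.

```bash
cat > h.py <<'E'
import numpy as np, json
from station import manip
def ray(n,uv,c=None):
    c=c or manip.get_calibration(n);K=c["intrinsics"];T=c["extrinsics"]
    d=np.array([(uv[0]-K[0,2])/K[0,0],-(uv[1]-K[1,2])/K[1,1],-1.])
    return T[:3,3],T[:3,:3]@d
def onz(n,uv,z):
    o,d=ray(n,uv);return (o+d*(z-o[2])/d[2])
def fray(uv):
    c=manip.get_calibration("wrist");K=c["intrinsics"];T=c["extrinsics"]
    a=np.array([uv[0]-K[0,2],uv[1]-K[1,2]]);r=np.hypot(*a);th=r/K[0,0]
    d=np.array([a[0]/r*np.sin(th),-a[1]/r*np.sin(th),-np.cos(th)])
    return T[:3,3],T[:3,:3]@d
E
python3 - <<'E'
from h import *
from scipy.optimize import least_squares
sc=lambda p:((p[0]+.5)/6-.5+160,(p[1]+.5)/6-.5+150)
sd=lambda p:((p[0]+.5)/7-.5+200,(p[1]+.5)/7-.5+165)
S=[(272,62),(690,365),(490,567),(68,220)]
A=[onz("scene",sc(p),.015)[:2] for p in S]
D=[(733,212),(270,440),(78,298),(537,105)]
B=[onz("side",sd(p),.015)[:2] for p in D]
print(np.round(A,4),np.round(B,4))
E
```

```text
[[ 0.4445 -0.1932]
 [ 0.5361  0.0911]
 [ 0.6804  0.0471]
 [ 0.5849 -0.239 ]] [[ 0.4426 -0.192 ]
 [ 0.5314  0.0962]
 [ 0.675   0.045 ]
 [ 0.5814 -0.2403]]
```

Run:
```python
from h import *
from scipy.optimize import least_squares
sc=lambda p:((p[0]+.5)/6-.5+160,(p[1]+.5)/6-.5+150)
sd=lambda p:((p[0]+.5)/7-.5+200,(p[1]+.5)/7-.5+165)
S=[(272,62),(690,365),(490,567),(68,220)]
A=[onz("scene",sc(p),.015)[:2] for p in S]
D=[(733,212),(270,440),(78,298),(537,105)]
B=[onz("side",sd(p),.015)[:2] for p in D]
M=np.array([(-.075,-.17),(-.075,.13),(.075,.13),(.075,-.17)])
P=np.array(A+[B[0],B[1],B[2],B[3]])
MM=np.vstack([M,M])
f=lambda v:((np.c_[np.cos(v[2])*MM[:,0]-np.sin(v[2])*MM[:,1]+v[0],np.sin(v[2])*MM[:,0]+np.cos(v[2])*MM[:,1]+v[1]])-P).ravel()
r=least_squares(f,[.58,-.05,-.3]);v=r.x;print(v,np.rad2deg(v[2]));print(np.round(r.fun.reshape(-1,2)*1e3,1))
np.save("fix.npy",v)
R=np.array([[np.cos(v[2]),-np.sin(v[2])],[np.sin(v[2]),np.cos(v[2])]])
tof=lambda p:(R.T@(np.array(p[:2])-v[:2])*1e3).round(1)
print("handle",tof(onz("scene",sc((365,182)),.103)),tof(onz("side",sd((415,95)),.103)))
for p in [(535,200),(598,255),(435,388),(362,345)]:print("box",tof(onz("scene",sc(p),.105)))
for p in [(150,120),(212,90),(375,175),(300,192)]:print("boxs",tof(onz("side",sd(p),.105)))
s=manip.sense();
from scipy.spatial.transform import Rotation as Ro
T=Ro.from_quat(s['tool_rot']).as_matrix();print(T.round(3))
print(tof(s['tcp_pos']))
# wrench/plug
for p in [(265,455),(205,490),(300,512),(370,520)]:print("near",tof(onz("scene",sc(p),.01)))
```

```text
[ 0.56572646 -0.05411248 -0.31440619] -18.014147828844855
[[-2.6  0.6]
 [-1.5  1.6]
 [-3.1 -0.8]
 [-0.4 -0. ]
 [-0.8 -0.6]
 [ 3.2 -3.5]
 [ 2.2  1.4]
 [ 3.1  1.3]]
handle [ -0.8 -21. ] [ -0.3 -21.2]
box [-46.4  47.8]
box [-42.1  91.4]
box [62.9 85.7]
box [68.3 45.2]
boxs [58.8 91.4]
boxs [63.5 51.2]
boxs [-49.2  45.3]
boxs [-39.   80.7]
[[-0.968 -0.     0.252]
 [-0.252  0.002 -0.968]
 [-0.    -1.    -0.002]]
[-218.1 -649.4]
near [104.1   6.8]
near [137.2  -0.5]
near [115.   42.1]
near [95.7 70.1]
```

```bash
cat >> h.py <<'E'
from scipy.spatial.transform import Rotation as Ro
v=np.load("fix.npy")
R=np.array([[np.cos(v[2]),-np.sin(v[2])],[np.sin(v[2]),np.cos(v[2])]])
tof=lambda p:(R.T@(np.array(p[:2])-v[:2])*1e3).round(1)
def need(fx,fy,z):
    s=manip.sense();T=Ro.from_quat(s['tool_rot']).as_matrix()
    w=np.r_[R@np.array([fx,fy])/1e3+v[:2],z]
    d=T.T@(w-s['tcp_pos'])/.03
    fy_=np.array([R[0,1],R[1,1],0])
    # twist aligning tool z with -fixture y
    zt=T.T@(-fy_);tw=np.rad2deg(np.arctan2(zt[0],zt[2]))/10
    print("t",round(s['t'],2),"fix",tof(s['tcp_pos']),"z",s['tcp_pos'][2].round(4),"shift",d.round(2),"twist",round(tw,2),"F",s['force'].round(1),"gap",round(s['finger_gap'],3))
E
python3 -c "
from h import *
need(0,-21,.2)"
```

```text
t 0.15 fix [-218.1 -649.4] z 0.2306 shift [-17.41   1.05 -13.72] twist 3.26 F [-0.4 -0.6  0.4] gap 1.001
```

>>> {"fn": "apply_moves", "kwargs": {"motion": [[50,-1.6,0,-1.25,0.6],[50,-3.2,0,-2.5,1.2],[50,-4.8,0.2,-3.75,1.8],[50,-6.4,0.4,-5,2.4],[50,-8,0.6,-6.3,3],[50,-9.6,0.8,-7.6,3.26],[50,-11.2,1.05,-8.8,3.26],[50,-12.8,1.05,-10.1,3.26],[50,-14.4,1.05,-11.35,3.26],[50,-16,1.05,-12.6,3.26],[50,-17.41,1.05,-13.72,3.26],[50,-17.41,1.05,-13.72,3.26]], "squeeze": 30}}

```text
t: 1.65
tcp_pos: [0.561, -0.0716, 0.1996]
tool_rot: [0.109, 0.699, -0.699, -0.108]
force: [1.2, 0.6, 0.2]
finger_gap: 0.587
```

Run:
```python
from h import *
import cv2
need(0,-21,.06)
c=manip.get_calibration("wrist")
im=manip.snapshot("wrist");cv2.imwrite("pics/w1.png",cv2.resize(im[:,:,::-1],None,fx=1.5,fy=1.5))
# project expected points
K=c["intrinsics"];T=c["extrinsics"]
def pr(fx,fy,z):
    w=np.r_[R@np.array([fx,fy])/1e3+v[:2],z];p=T[:3,:3].T@(w-T[:3,3]);p=np.array([p[0],-p[1],-p[2]])
    r=np.hypot(p[0],p[1]);th=np.arctan2(r,p[2]);return (np.array([K[0,2]+K[0,0]*th*p[0]/r,K[1,2]+K[0,0]*th*p[1]/r])*1.5).round(0)
print("handle top",[pr(x,y,.103) for x,y in[(-11,-30),(11,-30),(11,-12),(-11,-12)]])
print("bed",[pr(x,y,.015) for x,y in[(-75,-170),(75,-170),(75,130),(-75,130)]])
print("boxtop",[pr(x,y,.105) for x,y in[(-50,43.5),(70,43.5),(70,88.5),(-50,88.5)]])
```

```text
t 1.65 fix [  0.9 -18.1] z 0.1996 shift [0.04 4.65 0.1 ] twist 0.03 F [1.2 0.6 0.2] gap 0.587
handle top [array([397., 303.]), array([398., 266.]), array([366., 266.]), array([366., 303.])]
bed [array([555., 338.]), array([574., 159.]), array([186., 157.]), array([204., 336.])]
boxtop [array([276., 363.]), array([263., 162.]), array([188., 166.]), array([208., 360.])]
```

View pics/w1.png

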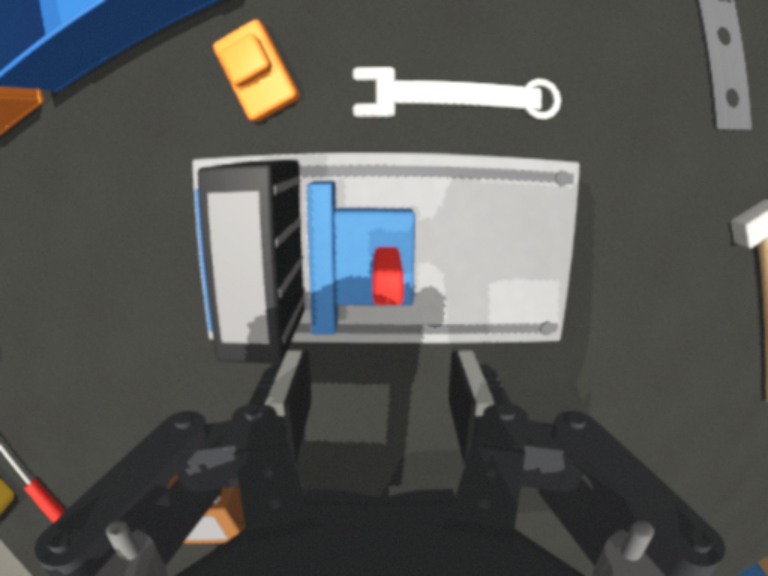

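The wrist view shows the handle at about (388,290), the bed corners at (193,160) to (560,340), and the box on the left. Everything sits 3–4 mm further to -y than predicted, which the finger opening easily covers. I'll descend on the handle at y ≈ -23.

>>> {"fn": "apply_moves", "kwargs": {"motion": [[50,0.05,1.6,0.15,0],[50,0.05,3.2,0.15,0],[50,0.05,4.7,0.15,0],[50,0.05,4.7,0.15,0],[10,0.05,4.7,0.15,0],[10,0.05,4.7,0.15,0],[10,0.05,4.7,0.15,0],[10,0.05,4.7,0.15,0]], "squeeze": 30}}

```text
t: 2.7
tcp_pos: [0.5577, -0.0791, 0.061]
tool_rot: [-0.112, -0.698, 0.699, 0.109]
force: [-0.8, 0.2, 7.2]
finger_gap: 0.209
```

Run:
```python
from h import *
import cv2
need(0,-119,.06)
im=manip.snapshot("wrist");cv2.imwrite("pics/w2.png",cv2.resize(im[:,:,::-1],None,fx=1.5,fy=1.5))
```

```text
t 2.7 fix [  0.1 -26.3] z 0.061 shift [0.01 0.03 3.09] twist 0.0 F [-0.8  0.2  7.2] gap 0.209
```

View pics/w2.png

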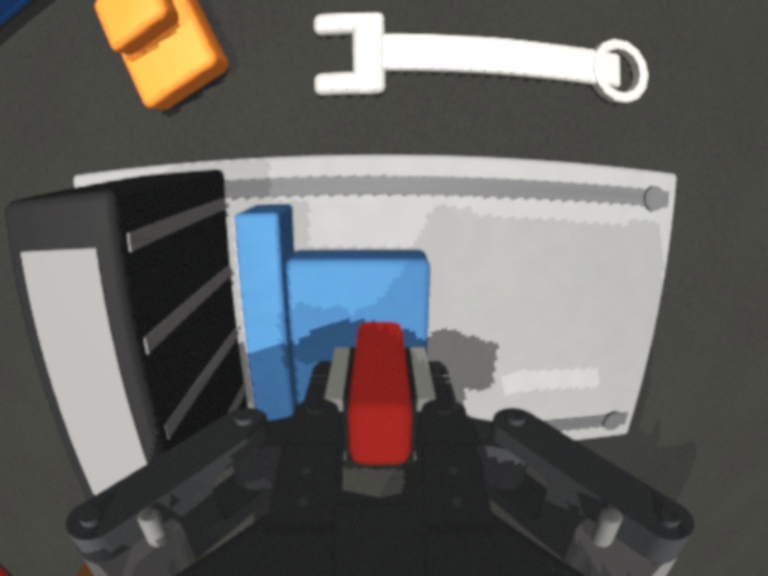

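>>> {"fn": "apply_moves", "kwargs": {"motion": [[10,0,0,0.4,0],[10,0,0,0.9,0],[10,0,0,1.4,0],[10,0,0,1.9,0],[10,0,0,2.4,0],[10,0,0,2.8,0],[10,0,0,3.02,0],[10,0,0,3.02,0],[10,0,0,3.02,0]]}}

```text
t: 3.88
tcp_pos: [0.5295, -0.166, 0.061]
tool_rot: [-0.112, -0.698, 0.699, 0.109]
force: [-1.3, -1.9, 7.8]
finger_gap: 0.203
```

Run:
```python
from h import *
import cv2
need(0,-119,.06)
im=manip.snapshot("wrist");cv2.imwrite("pics/w3.png",cv2.resize(im[:,:,::-1],None,fx=1.5,fy=1.5))
```

```text
t 3.88 fix [   0.2 -117.6] z 0.061 shift [0.01 0.03 0.05] twist 0.0 F [-1.3 -1.9  7.8] gap 0.203
```

View pics/w3.png

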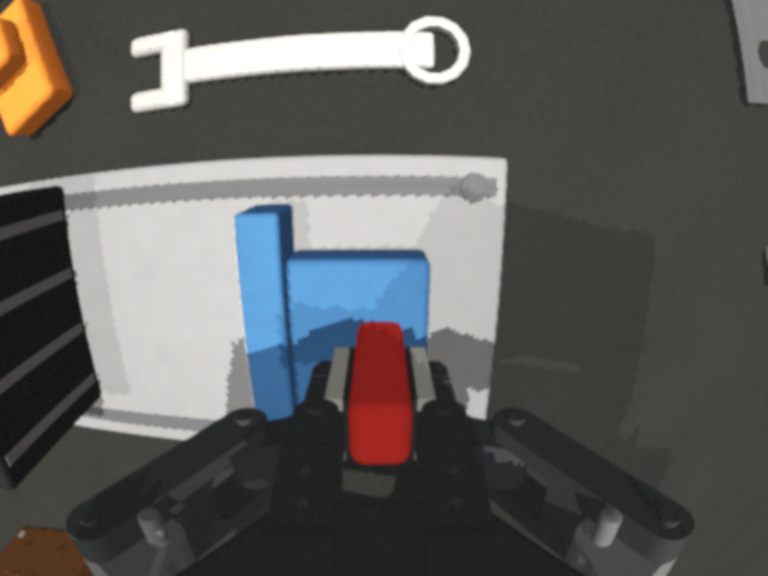

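The jaw moved 91 mm, so the space is now about 148 mm or more. Next I release the handle, rise, and travel with shut fingers to a point behind the box on the fixed-jaw side.

>>> {"fn": "apply_moves", "kwargs": {"motion": [[45,0,0,0,0],[45,0,0,0,0],[45,0,-1.5,0,0],[45,0,-3,0,0],[30,0,-4.5,0,0],[0,-0.1,-4.5,-1.8,0],[0,-0.2,-4.5,-3.6,0],[0,-0.3,-4.5,-5.4,0],[0,-0.3,-4.5,-7.2,0],[0,-0.3,-4.5,-8.1,0],[0,-0.3,-4.5,-8.1,0]]}}

```text
t: 5.3
tcp_pos: [0.6121, 0.0657, 0.1934]
tool_rot: [0.109, 0.699, -0.699, -0.109]
force: [0.2, -0.8, 0.6]
finger_gap: -0.002
```

Run:
```python
from h import *
import cv2
need(9,115,.085)
im=manip.snapshot("wrist");cv2.imwrite("pics/w4.png",cv2.resize(im[:,:,::-1],None,fx=1.5,fy=1.5))
im=manip.snapshot("side");cv2.imwrite("pics/s4.png",cv2.resize(im[100:260,160:360,::-1],None,fx=4,fy=3.75))
```

```text
t 5.3 fix [  7.  128.3] z 0.1934 shift [-0.07  3.61  0.44] twist 0.02 F [ 0.2 -0.8  0.6] gap -0.002
```

View pics/w4.png

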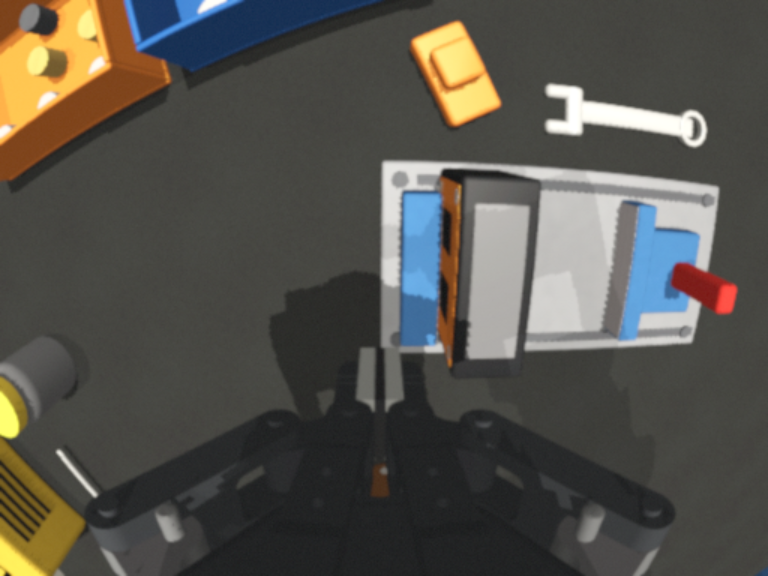

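View pics/s4.png

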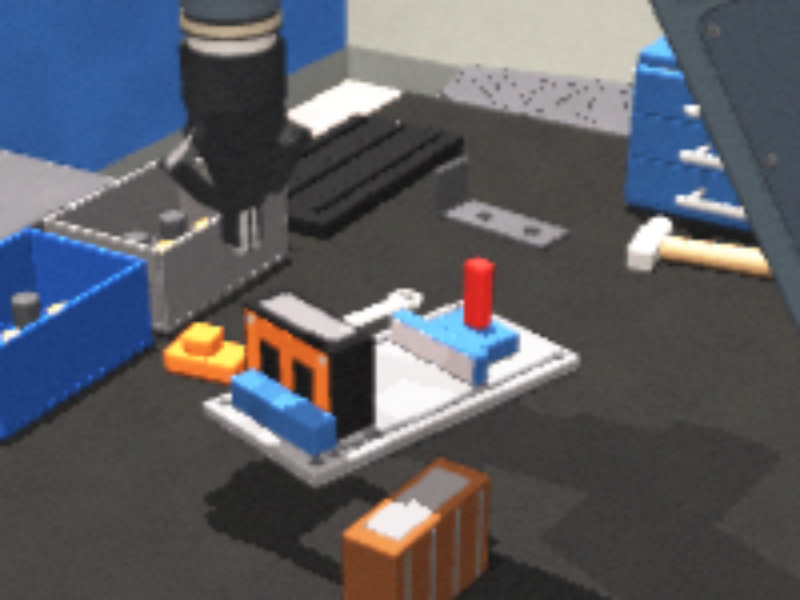

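The wrist view shows the shut fingers beyond the fixed jaw, with the box's top corners at about (455,375), (522,375), (538,180) and (463,178). I'll measure the box from these.

Run:
```python
from h import *
for p in [(455,375),(522,375),(538,180),(463,178)]:
    o,d=fray((p[0]/1.5,p[1]/1.5));q=o+d*(.105-o[2])/d[2];print(p,tof(q))
for p in [(382,161),(718,187),(692,343),(382,352)]:
    o,d=fray((p[0]/1.5,p[1]/1.5));q=o+d*(.015-o[2])/d[2];print(p,tof(q))
```

```text
(455, 375) [-48.   78.9]
(522, 375) [-49.6  36.3]
(538, 180) [68.1 38.8]
(463, 178) [67.4 80.6]
(382, 161) [ 72.6 122.4]
(718, 187) [  71.3 -177. ]
(692, 343) [ -79.3 -179. ]
(382, 352) [-76.9 122. ]
```

>>> {"fn": "apply_moves", "kwargs": {"motion": [[0,-0.07,0.8,0.25,0],[0,-0.07,2.0,0.25,0],[0,-0.07,3.2,0.25,0],[0,-0.07,3.5,0.25,0],[0,-0.07,3.5,0.45,0],[0,-0.07,3.5,0.6,0],[0,-0.07,3.5,0.6,0]]}}

```text
t: 6.28
tcp_pos: [0.6093, 0.0451, 0.0903]
tool_rot: [0.112, 0.698, -0.698, -0.11]
force: [-0.3, 0.3, 0.5]
finger_gap: -0.001
```

Run:
```python
from h import *
import cv2
need(9,100,.088)
im=manip.snapshot("side");cv2.imwrite("pics/s5.png",cv2.resize(im[100:260,160:360,::-1],None,fx=4,fy=3.75))
im=manip.snapshot("scene");cv2.imwrite("pics/sc5.png",cv2.resize(im[120:270,150:300,::-1],None,fx=4,fy=4))
```

```text
t 6.28 fix [ 10.8 107.8] z 0.0903 shift [0.06 0.08 0.26] twist -0.0 F [-0.3  0.3  0.5] gap -0.001
```

View pics/s5.png

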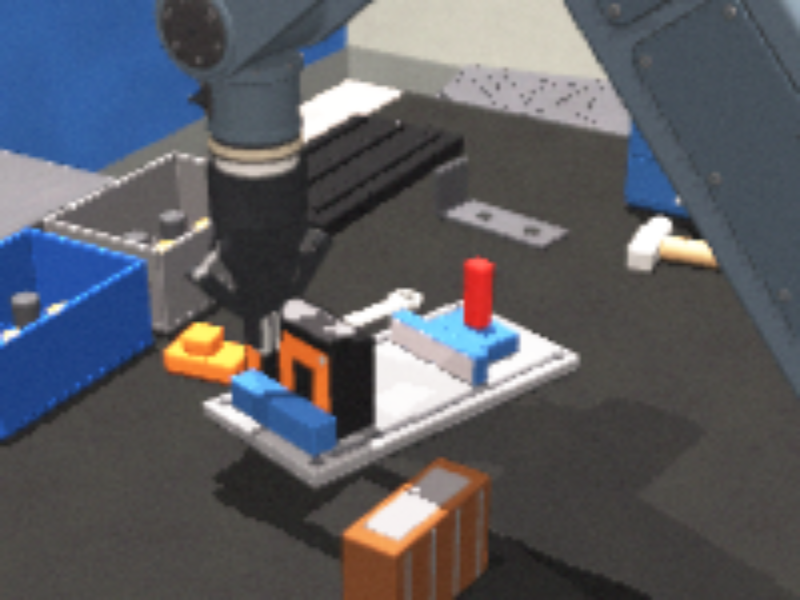

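View pics/sc5.png

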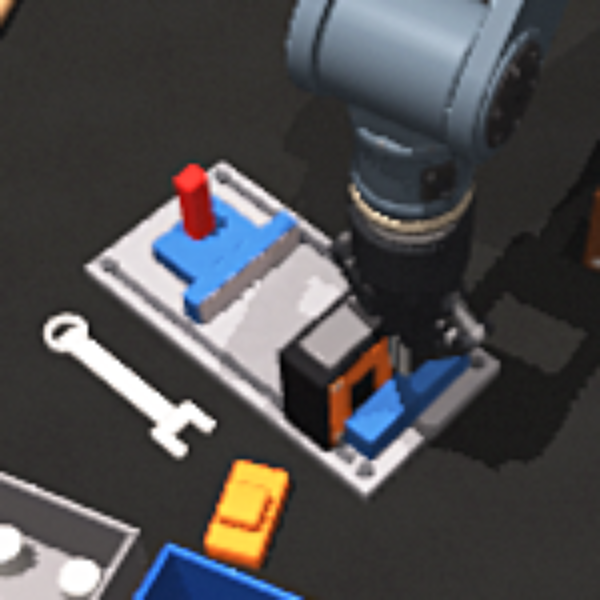

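The shut fingers stand behind the orange side and above the fixed jaw. Now I push slowly towards -y.

>>> {"fn": "apply_moves", "kwargs": {"motion": [[0,0.05,0.1,0.2,0],[0,0.05,0.1,0.4,0],[0,0.05,0.1,0.6,0],[0,0.05,0.1,0.8,0],[0,0.05,0.1,1.0,0],[0,0.05,0.1,1.1,0]]}}

```text
t: 7.12
tcp_pos: [0.5967, 0.0141, 0.0858]
tool_rot: [-0.111, -0.698, 0.698, 0.111]
force: [0.8, 0.7, 0.9]
finger_gap: 0.002
```

Run:
```python
from h import *
import cv2
need(9,60,.088)
im=manip.snapshot("side");cv2.imwrite("pics/s6.png",cv2.resize(im[100:260,160:360,::-1],None,fx=4,fy=3.75))
```

```text
t 7.12 fix [ 8.3 74.5] z 0.0858 shift [-0.02 -0.07  0.48] twist -0.0 F [0.8 0.7 0.9] gap 0.002
```

View pics/s6.png

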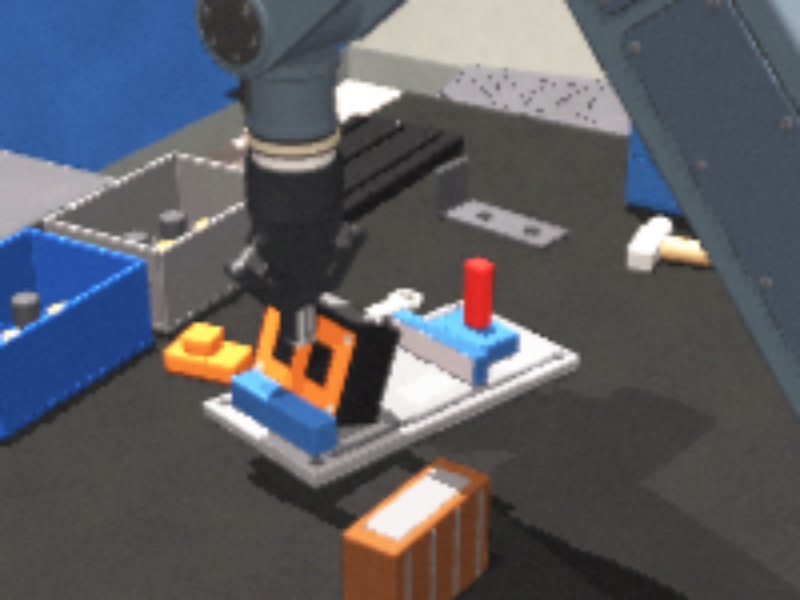

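The box is tipping about its lower edge as intended, at roughly 20°. I keep pushing.

>>> {"fn": "apply_moves", "kwargs": {"motion": [[0,-0.02,0,0.12,0],[0,-0.02,0,0.24,0],[0,-0.02,0,0.36,0],[0,-0.02,0,0.48,0],[0,-0.02,0,0.6,0],[0,-0.02,0,0.72,0],[0,-0.02,0,0.72,0],[0,-0.02,0,0.72,0]]}}

```text
t: 8.18
tcp_pos: [0.5908, -0.0059, 0.0858]
tool_rot: [0.111, 0.698, -0.698, -0.111]
force: [-0.6, 0.4, -0.3]
finger_gap: 0.0
```

Run:
```python
from h import *
import cv2
need(9,60,.2)
im=manip.snapshot("side");cv2.imwrite("pics/s7.png",cv2.resize(im[100:260,160:360,::-1],None,fx=4,fy=3.75))
```

```text
t 8.18 fix [ 8.9 53.6] z 0.0858 shift [-0.   -3.81 -0.21] twist 0.0 F [-0.6  0.4 -0.3] gap 0.0
```

View pics/s7.png

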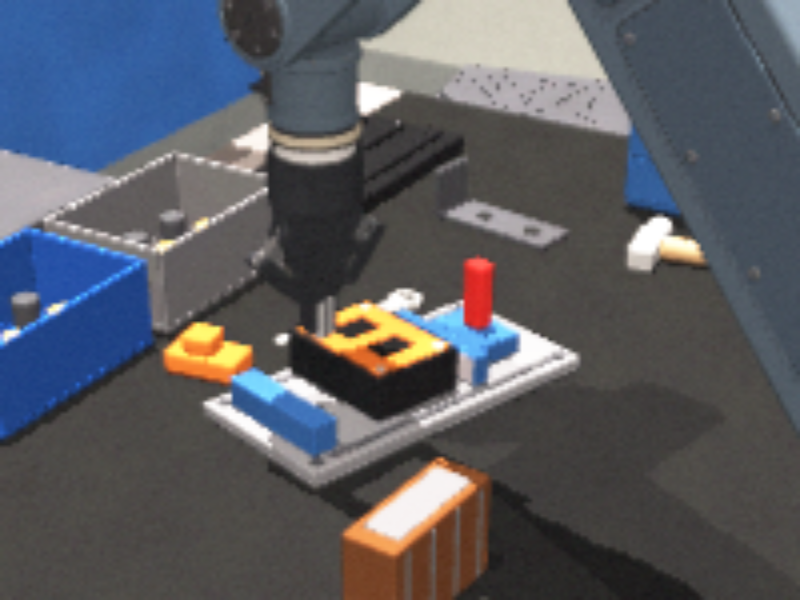

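The box lies flat with its orange side up. I rise and return to the handle.

>>> {"fn": "apply_moves", "kwargs": {"motion": [[0,0,-1.3,0,0],[20,0,-2.6,0,0],[50,0.1,-3.8,0.5,0],[50,0.2,-3.8,2.4,0],[50,0.29,-3.8,4.2,0],[50,0.29,-3.8,5.7,0],[50,0.29,-3.8,5.7,0],[50,0.29,-3.8,5.7,0]]}}

```text
t: 9.22
tcp_pos: [0.5296, -0.1654, 0.1997]
tool_rot: [0.111, 0.699, -0.698, -0.111]
force: [0.7, -0.2, 0.8]
finger_gap: 0.589
```

Run:
```python
from h import *
import cv2
need(0.2,-117.6,.061)
im=manip.snapshot("wrist");cv2.imwrite("pics/w8.png",cv2.resize(im[:,:,::-1],None,fx=1.5,fy=1.5))
```

```text
t 9.22 fix [ 1.00e-01 -1.17e+02] z 0.1997 shift [-0.01  4.62  0.02] twist -0.0 F [ 0.7 -0.2  0.8] gap 0.589
```

View pics/w8.png

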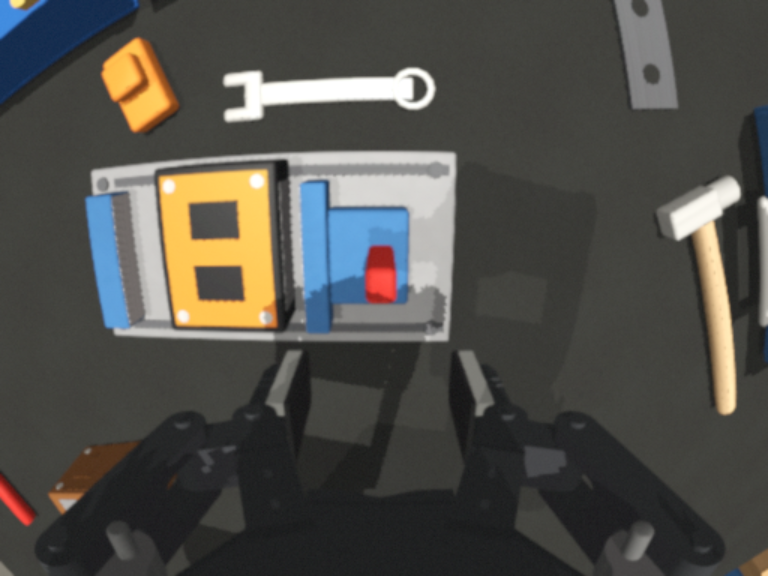

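The box lies square on the bed between the jaws (155–288, 165–328), with the handle at (380,275). I regrip and push in.

>>> {"fn": "apply_moves", "kwargs": {"motion": [[50,0,1.6,0,0],[50,0,3.2,0,0],[50,0,4.6,0,0],[50,0,4.6,0,0],[10,0,4.6,0,0],[10,0,4.6,0,0],[10,0,4.6,0,0],[10,0,4.6,-0.3,0],[10,0,4.6,-0.6,0],[10,0,4.6,-0.9,0],[10,0,4.6,-1.2,0],[10,0,4.6,-1.2,0]], "squeeze": 40}}

```text
t: 10.78
tcp_pos: [0.5421, -0.1327, 0.0639]
tool_rot: [-0.112, -0.698, 0.699, 0.109]
force: [-1.1, -1.4, 7.3]
finger_gap: 0.206
```

Run:
```python
from h import *
need(0.2,-60,.061)
```

```text
t 10.78 fix [  1.8 -82.1] z 0.0639 shift [ 0.05  0.09 -0.74] twist 0.0 F [-1.1 -1.4  7.3] gap 0.206
```

>>> {"fn": "apply_moves", "kwargs": {"motion": [[10,0,0,-0.15,0],[10,0,0,-0.3,0],[10,0,0,-0.42,0],[10,0,0,-0.54,0],[10,0,0,-0.6,0],[10,0,0,-0.6,0]]}}

```text
t: 11.52
tcp_pos: [0.5474, -0.1164, 0.0639]
tool_rot: [-0.112, -0.697, 0.699, 0.109]
force: [-1.6, -5.1, 6.8]
finger_gap: 0.209
```

Run:
```python
from h import *
import cv2
need(0.2,-60,.061)
im=manip.snapshot("wrist");cv2.imwrite("pics/w9.png",cv2.resize(im[:,:,::-1],None,fx=1.5,fy=1.5))
```

```text
t 11.53 fix [  1.8 -64.9] z 0.0639 shift [ 0.05  0.1  -0.16] twist 0.0 F [-1.6 -5.1  6.8] gap 0.209
```

View pics/w9.png

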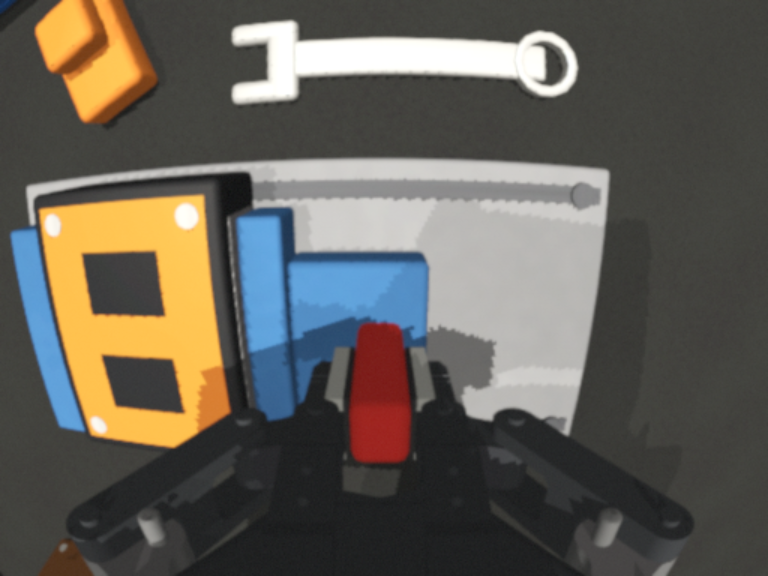

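The box's far edge is now close to the fixed jaw at left (40–90). I push on in small steps and watch the force.

>>> {"fn": "apply_moves", "kwargs": {"motion": [[10,0,0,-0.06,0],[10,0,0,-0.12,0],[10,0,0,-0.18,0],[10,0,0,-0.18,0]]}}

```text
t: 12.08
tcp_pos: [0.549, -0.1114, 0.0639]
tool_rot: [-0.112, -0.697, 0.699, 0.109]
force: [-2.0, -5.0, 6.5]
finger_gap: 0.203
```

>>> {"fn": "apply_moves", "kwargs": {"motion": [[10,0,0,-0.04,0],[10,0,0,-0.08,0],[10,0,0,-0.12,0],[10,0,0,-0.12,0]]}}

```text
t: 12.58
tcp_pos: [0.5496, -0.1097, 0.0639]
tool_rot: [-0.111, -0.697, 0.7, 0.109]
force: [-5.3, -11.7, 6.8]
finger_gap: 0.2
```

>>> {"fn": "apply_moves", "kwargs": {"motion": [[10,0,0,-0.04,0],[10,0,0,-0.08,0],[10,0,0,-0.08,0],[10,0,0,-0.08,0]]}}

```text
t: 13.08
tcp_pos: [0.5496, -0.1096, 0.0639]
tool_rot: [-0.111, -0.696, 0.701, 0.109]
force: [-9.2, -20.2, 6.5]
finger_gap: 0.204
```

Run:
```python
from h import *
import cv2
need(0.2,-60,.061)
im=manip.snapshot("wrist");cv2.imwrite("pics/w10.png",cv2.resize(im[:,:,::-1],None,fx=1.5,fy=1.5))
im=manip.snapshot("side");cv2.imwrite("pics/s10.png",cv2.resize(im[170:230,200:300,::-1],None,fx=7.5,fy=7.5,interpolation=cv2.INTER_CUBIC))
```

```text
t 13.07 fix [  1.8 -57.8] z 0.0639 shift [0.05 0.1  0.07] twist 0.01 F [ -9.2 -20.2   6.5] gap 0.204
```

View pics/w10.png

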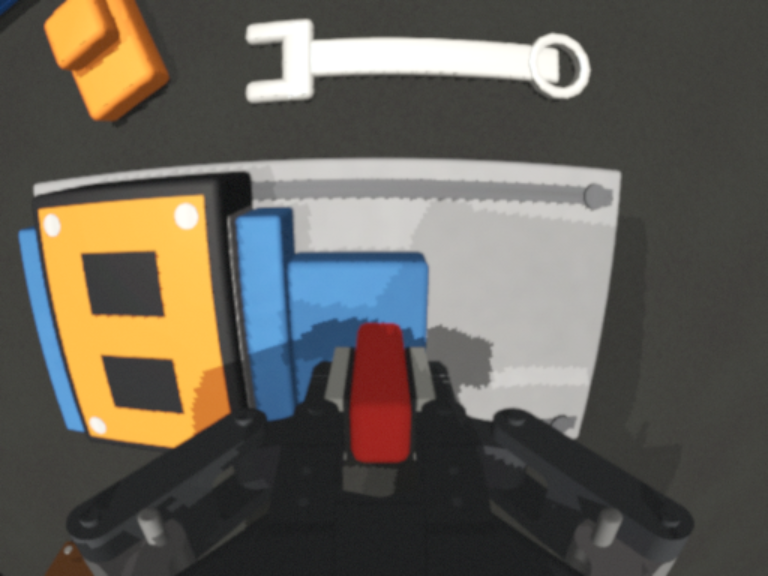

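View pics/s10.png

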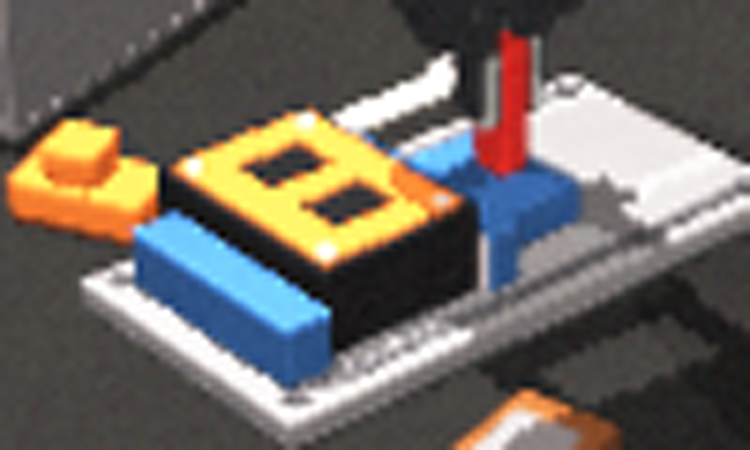

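The jaw has stopped against the box with about 22 N and no further travel, and both views show the box flush between the jaws. I ease the push a little, open, and rise.

>>> {"fn": "apply_moves", "kwargs": {"motion": [[10,0,0,0.1,0],[10,0,0,0.1,0],[45,0,0,0.12,0],[45,0,0,0.12,0],[45,0,0,0.12,0],[45,0,-1,0.12,0],[45,0,-2.5,0.12,0],[45,0,-4,0.12,0],[45,0,-5,0.12,0],[45,0,-5,0.12,0]]}}

```text
t: 14.42
tcp_pos: [0.5504, -0.1073, 0.2143]
tool_rot: [-0.112, -0.698, 0.699, 0.108]
force: [0.1, 0.6, 0.1]
finger_gap: 0.525
```

Run:
```python
from h import *
import cv2
need(0.2,-60,.061)
im=manip.snapshot("wrist");cv2.imwrite("pics/w11.png",cv2.resize(im[:,:,::-1],None,fx=1.5,fy=1.5))
im=manip.snapshot("side");cv2.imwrite("pics/s11.png",cv2.resize(im[170:230,200:300,::-1],None,fx=7.5,fy=7.5,interpolation=cv2.INTER_CUBIC))
im=manip.snapshot("scene");cv2.imwrite("pics/sc11.png",cv2.resize(im[150:250,160:285,::-1],None,fx=6,fy=6,interpolation=cv2.INTER_CUBIC))
```

```text
t 14.43 fix [  1.8 -55.3] z 0.2143 shift [0.08 5.11 0.15] twist 0.0 F [0.1 0.6 0.1] gap 0.525
```

View pics/w11.png

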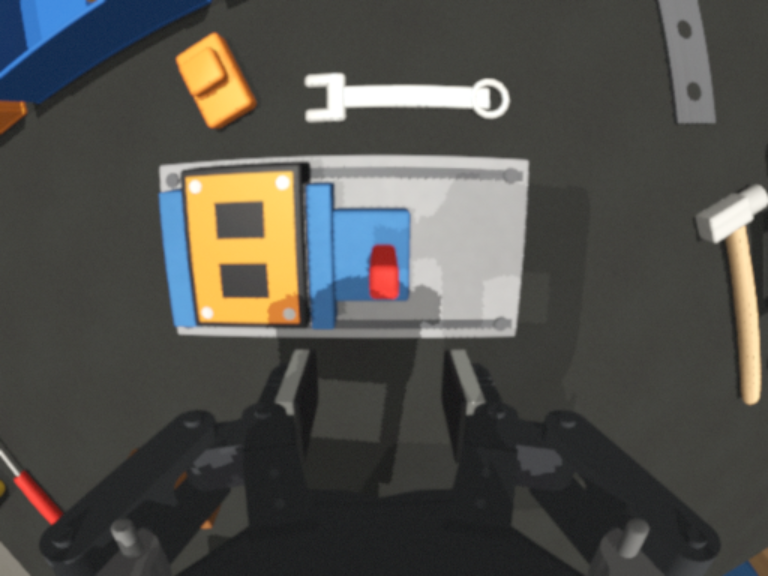

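View pics/s11.png

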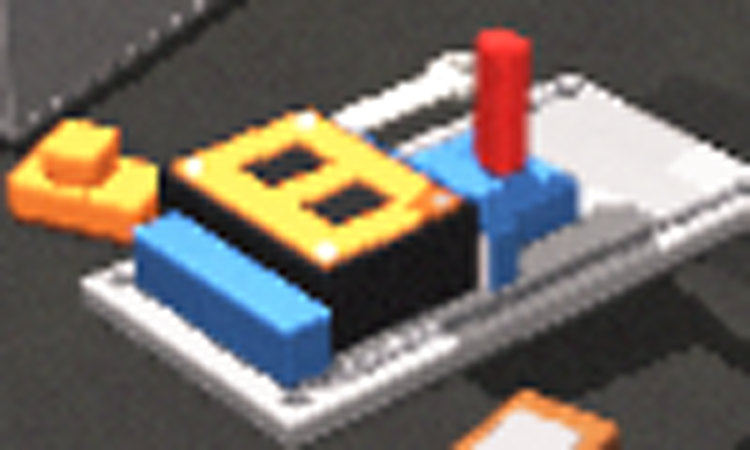

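View pics/sc11.png

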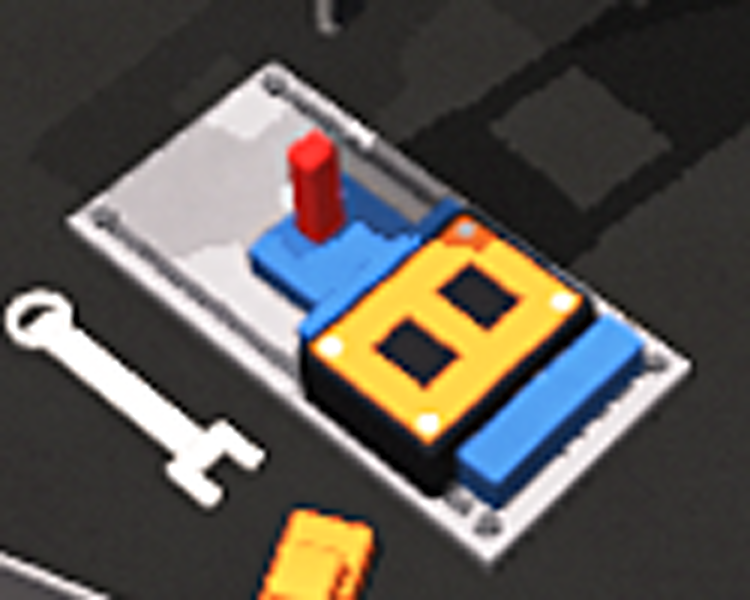

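All three views show the box flat, square and flush between the jaws, with the handle free and the bystanders in place. One numeric check, then I hand in.

Run:
```python
from h import *
sc=lambda p:((p[0]+.5)/6-.5+160,(p[1]+.5)/6-.5+150)
sd=lambda p:((p[0]+.5)/7.5-.5+200,(p[1]+.5)/7.5-.5+170)
print("handle (want -55)",tof(onz("scene",sc((315,144)),.103)),tof(onz("side",sd((503,42)),.103)))
q=[tof(onz("scene",sc(p),.06)) for p in [(463,212),(595,303),(437,445),(308,340)]];print(q,np.mean(q,0))
q=[tof(onz("side",sd(p),.06)) for p in [(310,110),(165,165),(327,268),(475,205)]];print(q,np.mean(q,0))
print(manip.sign_off())
```

```text
handle (want -55) [ -1.2 -55.4] [ -1.4 -55.2]
[array([-42.6,   3.3]), array([-45. ,  88.6]), array([64.9, 87.1]), array([63.7,  0.9])] [10.25  44.975]
[array([67. ,  2.1]), array([69.7, 83.2]), array([-45. ,  83.5]), array([-46.7,   1.4])] [11.25 42.55]
the job is handed in; nothing more can be done
None
```

The job is handed in at about 14.5 s. The junction box lies flat on the bed, orange side up, held between both jaws, with the gripper open and clear above it. The hand-in reports no verdict.

**What I did:**
- I pulled the sliding jaw back 91 mm by its red handle.
- I tipped the box over by pushing high on its orange side with shut fingers.
- I pushed the jaw back in until it stopped moving at about 22 N, then eased off, let go and rose.

**Last checks:**
- **Jaw:** the handle is at fixture y of about -55.3 mm in both fixed views, which puts the jaw joint near 0.045 (limit 0.049).
- **Box:** its centre is about 10–11 mm off the middle along the jaws. Along y it reads 45.0 mm from one camera and 42.6 mm from the other, both above the 41 mm limit. It looks square and flush in all three pictures.
- **Bystanders:** none look moved in the pictures; I did not measure them.

**Disagreement:** the wrist camera and the arm's own position readings put the fixture 3–8 mm further to -y than the two fixed cameras. This didn't affect the result, because I closed the jaw by feel until it stopped.

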